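# Close the storage jar with its lid from the dish rack

### The arm

A 6-joint arm with a two-finger parallel gripper is mounted at the origin on the work surface. World frame = base frame: x ahead of the robot, y to its left, z up, the work surface at z = 0. Lengths are in mm, angles in rad, forces in N, time in s.
With the tool pointing down it reaches from about 275 to 875 mm from the base axis. Payload 12.5 kg.
Tool frame: the origin (TCP) lies on the centre line of the jaws, within the pads' length; the fingertips stand 14 mm ahead of it and the grasp point (between the pads) lies 5 mm behind it (env.finger_overhang is the distance from the TCP to the fingertips, in mm); z points along the fingers, y is the direction in which the jaws open and shut (so a half turn about z gives the same grasp; the last joint's range is limited). The gripper opens to 85 mm and grips with 20 to 120 N. Pads are 22 mm wide; open, the fingers measure 114 mm over their backs; the gripper's body (76 mm by 85 mm) begins 54 mm behind the grasp point. The pads swing forward as they close: fully open they stand 13 mm farther back than shut.
Start: joints at [1.125, 0.351, 1.652, -0, 1.139, -0.085], TCP at [194.131, 514.585, 245.29] pointing down, gripper open.
Joint ranges: [-2.75, 2.75], [-0.79, 2.1], [0.01, 2.65], [-1.57, 4.71], [0.07, 3.14], [-2.87, 2.87]. Speed limits (rad/s): [2.22, 2.22, 2.79, 3.14, 3.14, 3.14].

### API

Orientations are given as a unit quaternion [w, x, y, z].
In Python, from rig import env, viewer gives the robot as it stands.
- The arm moves only by the tool arm_command, never from a script. Its argument "commands" is a list of rows, each a list of 2 entries, a list of its own where there are three numbers: the shift along the tool's x, y, z in mm, then the turn about the tool's z in units of 6 degrees (1.0 is 6 degrees). A call has 1 to 8 rows; each row shifts and turns the commanded pose from where the row before left it, along the tool's axes as they then stand; what a row does not reach is not made up. A row lasts 1/12 s, in which the tool goes at most 41.7 mm and 7.16 degrees, less where a joint would pass 70% of its speed; a pose out of reach is approached as far as the arm can. A call with a gripper value outside its range is refused whole. "fingers" is the opening, from 0 (shut) to 1 (fully open), set as the call begins (left out, the last holds). The fingers move at their own pace and stop on an object; "squeeze" is the grip in N (left out, the last holds). Time passes only in rows, so rows that do not move let the fingers close. It gives the time, the measured TCP pose, the force and the opening at its end, in the units of the state.
- env.read_state(): the state, without advancing time (a new reading comes with each control period).
- viewer.snapshot(name): name is "scene" or "top" or "wrist"; returns (picture, depth): 384x512x3 uint8, red, green, blue; 384x512 float32, mm along the optical axis (not along the pixel's ray), 0 where there is no reading.
- viewer.camera_params(name): a dict with "fx", "fy", "cx", "cy" (pixels), "extrinsics" (4x4, takes a point from world to camera coordinates); the wrist camera has in their place "tool_from_camera" (4x4, takes a point from camera to tool coordinates, whose origin is the TCP and whose axes are the flange's). Camera axes: x right, y up, looking along -z (the intrinsics and any distortion apply to the point x, -y, -z); pixel columns grow to the right and rows downward; lengths in mm; the calibration is good to about 2 mm. A picture is of the moment at which its call begins: read the wrist's pose just before it. camera_params takes no time and is no camera call.
- env.sign_off(): hands the job in, once; it reports no verdict.
The state is a dict: "time": time; "joint_pos": joint angles; "qvel": joint speeds; "effort": joint torques, N m; "position": TCP position; "tcp_rot": TCP orientation; "contact_force": force on the tool from outside, world axes, zero at the start; "ft_torque": the same for the moment, N m; "grip_width": finger opening in mm.
Only numpy, scipy, OpenCV 4.12 (cv2) and the standard library are available. Lean on these libraries where they do the work, as an engineer would, in place of code of your own. Each camera call takes 0.05 s, during which the arm holds its last target.

### The job

The wooden lid of the stoneware storage jar is drying on edge in the top of the dish rack: lift it out by its rim, lay it flat on the steel counter with the knob up and let go, so that you can take it again by the knob. Set it in the mouth of the jar and let go, then press down firmly on top until you are sure it is fully home, flush on the jar's rim all round. Leave the bowl, the mug and the spoon where they are.

Things in the scene. Friction and masses are not known exactly. Their poses are not given: they have to be found in the camera images.
- lid: round wooden jar lid, 180 g: a disc (flange) of radius 62 mm at z 0 to 10 mm; under it a plug of radius 48 mm to z -18 mm (lower half tapering to radius 43), so 14 mm of rim stand free to grip; on top a knob. Origin: centre of the flange's underside; z points out through the knob. Starts on edge in the rack, its z axis near level (leaning a few degrees) and along the rack's +x, away from the robot
- lid_knob (a point): centre of the top of the lid's knob, 38 mm from the lid's origin along its z. The knob is dark wood, round, radius 15 mm, 28 mm tall. When the lid lies on the counter, knob up, it rests on its plug: knob top 56 mm and lid origin 18 mm above the counter
- jar: beige stoneware storage jar, grey band, 128 mm across, 125 mm tall, 1.5 kg, loose on the counter. Origin: centre of its underside, z up. A white elastic sealing lip lines the mouth, 92 mm across inside, 3 to 9 mm below the rim: the lid set in the mouth rests on it about 9 mm proud; a push of 8 to 20 N drives it down till the flange bears on the rim; friction then holds it
- jar_rim (a point): centre of the jar's mouth at the height of its rim, 125 mm above the counter; z up. The lid is fully home when its origin is at this point
- rack: two-tier dish rack of aluminium wire, 420 mm along its x, 240 mm along its y, 301 mm tall, fixed. Origin: centre of its underside, z up. Upper tier at 200 mm with pairs of upright prongs (to 275 mm high, 106 mm apart across y, every 21 mm along x) forming slots; end frames at x -205 and +205 mm reach 301 mm high. Two side plates stand at x -165 to -115 mm, up to 345 mm high; bowls below
- rack_slot (a point): middle of the slot in which the lid stands, at the height of the two wires that carry it (200 mm). The lid's top edge is about 318 mm above the counter and the lid comes straight up out of the slot
- bowl: white ceramic soup bowl, 150 mm across the rim, 58 mm tall, on the counter; origin at the centre of its underside; a bystander
- mug: blue enamel mug, 86 mm across, 85 mm tall, handle standing out to 73 mm from the axis on its +y side, on the counter; origin at the centre of its underside; a bystander
- spoon: wooden spoon, 280 mm long, lying on the counter along its own x; a bystander
- counter: stainless steel counter top on which everything stands, its top at height 0; fixed; origin on its top, 0.5 m ahead of the robot
There are look-alikes about, which are no part of the job. There is more than one size of the lid; the job needs the largest.

How it is judged (in metres and radians):
On the way, in this order (a step that is already met when the one before it is completed fails the run):
1. the lid lies flat on the counter, knob up, let go (height (world z) of lid below 0.024 m and angle between lid's own z axis and vertical below 0.1 rad and contact force between the fingers and lid below 0.1 N), for 0.2 s.
2. the lid sits in the mouth of the jar, let go (horizontal distance between lid and jar_rim below 0.008 m and z of lid in the frame of jar_rim below 0.013 m and angle between the z axis of lid and the z axis of jar_rim, either way round below 0.2 rad and contact force between the fingers and lid below 0.1 N), for 0.2 s.
3. the lid is fully home and pressed down on the jar: the jar bears on the counter at least 3 N harder than by their weight of 17 N (z of lid in the frame of jar_rim below 0.002 m and angle between the z axis of lid and the z axis of jar_rim, either way round below 0.03 rad and contact force between jar and counter above 20.5 N), for 0.1 s.
At the end, for the whole second after the job is handed in: The lid is fully home in the jar's mouth, knob up: its flange within 2 mm of the rim, tilted against it by less than 0.03 rad and centred within 8 mm; the jar stands upright on the counter, and both are at rest (z of lid in the frame of jar_rim between -0.003 and 0.002 m and horizontal distance between lid and jar_rim below 0.008 m and angle between the z axis of lid and the z axis of jar_rim, either way round below 0.03 rad and angle between lid's own z axis and vertical below 0.08 rad and height (world z) of jar below 0.01 m and linear speed of each of lid, jar below 0.02 m/s); the robot touches nothing.
It fails at once if the bowl, the mug or the spoon is moved by more than 3 cm (distance of any of bowl, mug, spoon from where it was at the start of the episode above 0.03 m).
It also fails if it takes over 67 s, if anything falls off the work surface, if the arm or the gripper's body presses on something with over 40 N, if the wrist force passes 120 N, or if a joint passes its speed limit or range.

## Working session

There is one attempt and no reset: what is moved stays moved. The work goes in short steps, Python scripts to look and compute and a tool call to move; the robot and the scene stay as the last step left them, time stands still between calls to the robot, and variables do not carry over. Pictures are saved under pics/ and viewed, and the job is handed in when it is done.

Besides the shell and the picture viewer there is one more tool, called after ">>>" as name(argument=value, ...), one argument or row to a line, values as JSON. arm_command: Moves the arm, as the interface text tells. Its arguments: {"type":"object","properties":{"commands":{"type":"array","items":{"type":"array"}},"fingers":{"type":"number"},"squeeze":{"type":"number"}},"required":["commands"]}

```bash
ls; mkdir -p pics; python3 - <<'E'
from rig import env, viewer
import cv2, numpy as np
print(env.read_state())
for n in ["scene","top","wrist"]:
    p=viewer.camera_params(n); print(n,{k:np.round(np.array(v),3).tolist() for k,v in p.items()})
    im,d=viewer.snapshot(n); cv2.imwrite(f"pics/{n}0.png",im[:,:,::-1]); np.save(f"{n}0.npy",d)
E
```

```text
pics
{'time': 0.0, 'joint_pos': array([ 1.12540106e+00,  3.51288645e-01,  1.65246850e+00,  6.21643747e-08,
        1.13913877e+00, -8.46046590e-02]), 'qvel': array([-3.15757750e-04, -1.21883485e-03,  7.19510684e-04, -8.16263773e-04,
       -5.02043045e-04, -8.65004086e-05]), 'effort': array([-3.02613280e-04, -5.06097972e+01, -2.91405129e+01, -1.17594896e-04,
        4.66074634e-03,  1.15955309e-04]), 'position': array([193.98671766, 514.28494966, 244.7128446 ]), 'tcp_rot': array([-1.70694254e-04,  1.79418452e-01,  9.83772634e-01, -6.28872538e-04]), 'contact_force': array([0.65141014, 0.91905744, 0.81859762]), 'ft_torque': array([0.03152795, 0.0027236 , 0.01062532]), 'grip_width': 85.35175671138306}
scene {'fx': 346.936, 'fy': 346.936, 'cx': 250.717, 'cy': 192.874, 'extrinsics': [[-0.491, 0.871, -0.018, 222.06], [-0.621, -0.336, 0.709, 313.594], [0.611, 0.359, 0.705, -1777.275], [0.0, 0.0, 0.0, 1.0]]}
top {'fx': 394.275, 'fy': 394.275, 'cx': 252.485, 'cy': 194.397, 'extrinsics': [[0.002, -1.0, -0.011, 112.189], [0.996, 0.001, 0.09, -635.419], [-0.09, -0.011, 0.996, -1616.295], [0.0, 0.0, 0.0, 1.0]]}
wrist {'fx': 269.324, 'fy': 269.324, 'cx': 253.366, 'cy': 184.931, 'tool_from_camera': [[0.0, 0.958, 0.287, 72.129], [1.0, -0.0, -0.001, -0.396], [-0.001, 0.287, -0.958, -128.854], [0.0, 0.0, 0.0, 1.0]]}
```

View pics/scene0.png

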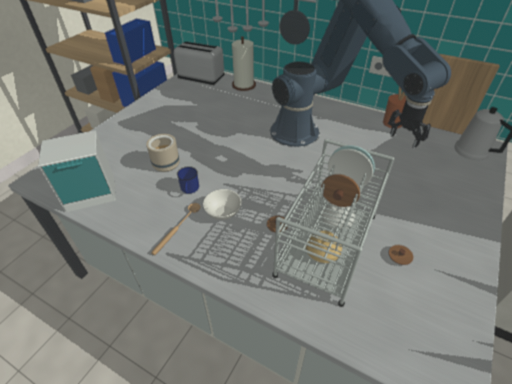

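View pics/top0.png

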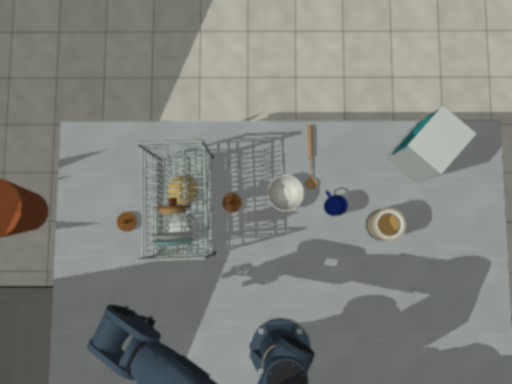

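View pics/wrist0.png

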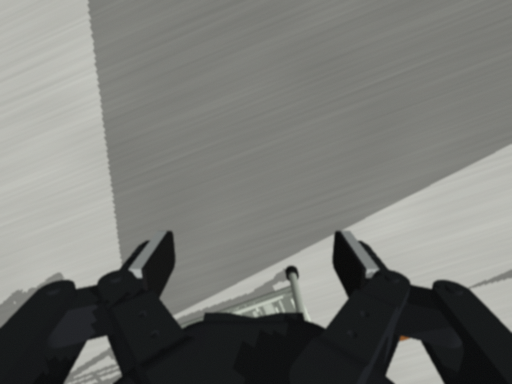

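```bash
cat > h.py <<'E'
import numpy as np, cv2
from scipy.spatial.transform import Rotation as R
from rig import env, viewer
def cam(n,st=None):
    p=viewer.camera_params(n)
    if n=="wrist":
        q=st["tcp_rot"]; T=np.eye(4); T[:3,:3]=R.from_quat(np.r_[q[1:],q[0]]).as_matrix(); T[:3,3]=st["position"]
        return p, T@np.array(p["tool_from_camera"])
    return p, np.linalg.inv(np.array(p["extrinsics"]))
def ray(p,M,u,v):
    d=np.array([(u-p["cx"])/p["fx"],-(v-p["cy"])/p["fy"],-1.0]); return M[:3,3], M[:3,:3]@d
def onz(p,M,u,v,z):
    c,d=ray(p,M,u,v); return c+d*(z-c[2])/d[2]
def cloud(p,M,D):
    v,u=np.mgrid[:D.shape[0],:D.shape[1]]
    P=np.stack([(u-p["cx"])/p["fx"]*D,-(v-p["cy"])/p["fy"]*D,-D],-1)
    W=P@M[:3,:3].T+M[:3,3]; W[D<=0]=np.nan; return W
def proj(p,M,X):
    c=np.linalg.inv(M)@np.r_[X,1]; return p["cx"]+p["fx"]*c[0]/-c[2], p["cy"]-p["fy"]*c[1]/-c[2]
E
python3 - <<'E'
from h import *
for n,boxes in {"scene":[(255,130,425,310),(130,120,260,220)],"top":[(110,120,250,270),(250,150,420,260)]}.items():
    im=cv2.imread(f"pics/{n}0.png")
    for i,(a,b,c,d) in enumerate(boxes):
        s=min(800/(c-a),600/(d-b)); cv2.imwrite(f"pics/{n}0c{i}.png",cv2.resize(im[b:d,a:c],None,fx=s,fy=s,interpolation=cv2.INTER_CUBIC))
    p,M=cam(n); W=cloud(p,M,np.load(f"{n}0.npy"))
    hsv=cv2.cvtColor(im,cv2.COLOR_BGR2HSV)
    m=cv2.inRange(hsv,(0,90,50),(14,255,230))
    k,l,s,c=cv2.connectedComponentsWithStats(m)
    for j in range(1,k):
        if s[j,4]>25:
            w=W[l==j]; print(n,s[j],c[j].round(1),np.nanmin(w,0).round(),np.nanmedian(w,0).round(),np.nanmax(w,0).round())
E
```

```text
scene [384  95  22  32 321] [393.6 106.7] [-352.  369.    9.] [-269.  401.  129.] [207. 478. 423.]
scene [324 175  36  31 645] [340.7 189.2] [565. 344. 201.] [574. 403. 272.] [604. 457. 321.]
scene [267 217   9  14  69] [271.4 223.3] [579. 166.  14.] [618. 181.  20.] [643. 207.  25.]
scene [389 246  24  18 315] [400.4 254.5] [487. 603.  14.] [529. 642.  20.] [565. 681.  42.]
top [   0  179   48   58 1976] [ 19.5 209.2] [ 454. 1332. -755.] [ 597. 1382. -404.] [ 755. 1458. -371.]
top [223 194  18   9  31] [231.1 196.2] [604. 166.  11.] [629. 195.  20.] [638. 238.  28.]
top [169 199   7   8  43] [172.  202.3] [569. 377. 258.] [586. 397. 270.] [597. 408. 322.]
top [122 218   8   7  34] [125.4 221.2] [511. 632.  13.] [523. 642.  33.] [536. 659.  47.]
```

View pics/scene0c0.png

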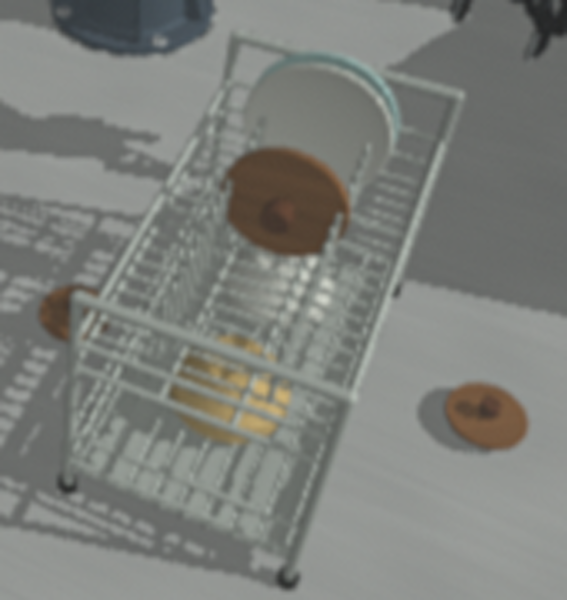

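View pics/top0c0.png

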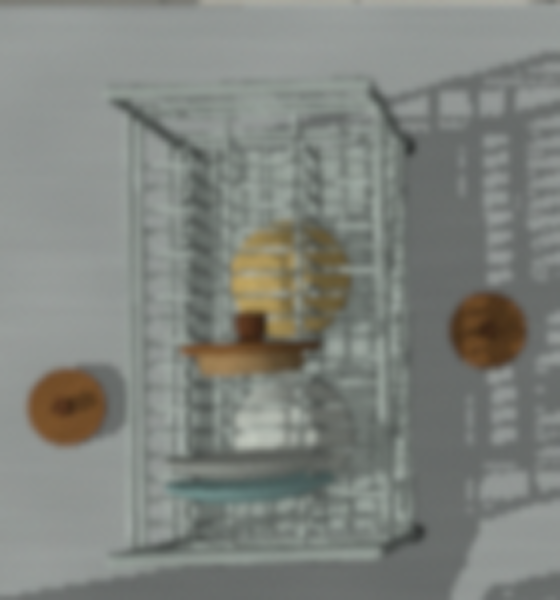

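View pics/top0c1.png

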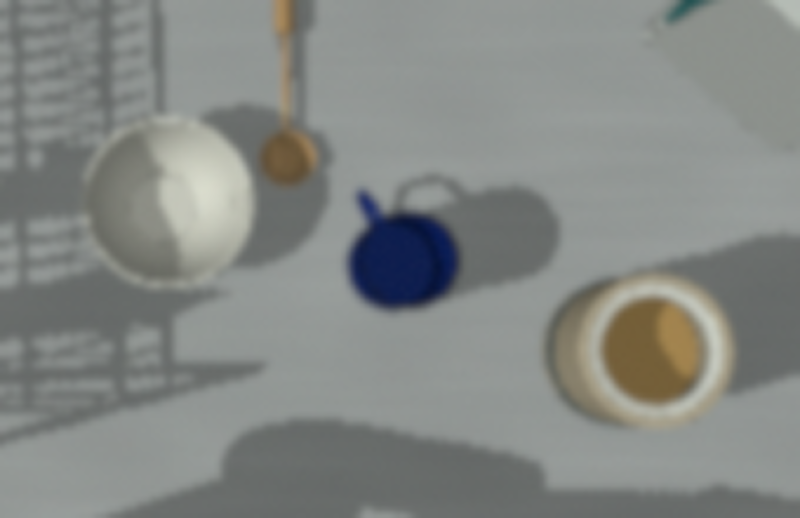

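```bash
python3 - <<'E'
from h import *
im=cv2.imread("pics/scene0.png"); p,M=cam("scene"); W=cloud(p,M,np.load("scene0.npy"))
m=cv2.inRange(cv2.cvtColor(im,cv2.COLOR_BGR2HSV),(0,90,50),(14,255,230))
k,l,s,c=cv2.connectedComponentsWithStats(m); j=l[189,330]
P=W[l==j]; P=P[P[:,0]<590]
for _ in range(4):
    q=P.mean(0); n=np.linalg.svd(P-q)[2][2]; n*=np.sign(n[0]); r=(P-q)@n; P=P[abs(r)<max(2*r.std(),1.5)]
print("lid face n",n,"centroid",q,len(P),r.std(), "bbox",P.min(0),P.max(0))
# knob points
# top camera: jar
im=cv2.imread("pics/top0.png"); p,M=cam("top"); W=cloud(p,M,np.load("top0.npy"))
Z=W[...,2]
mj=((Z>115)&(Z<135)).astype(np.uint8); mj[:,:360]=0; mj[:,420:]=0;mj[:190]=0;mj[260:]=0
q=W[mj>0]; print("jar rim",len(q),q.min(0),q.max(0),np.median(q[:,2]))
cs=cv2.findContours(mj,cv2.RETR_EXTERNAL,cv2.CHAIN_APPROX_NONE)[0]; cs=max(cs,key=len); (u,v),r=cv2.minEnclosingCircle(cs); e=cv2.fitEllipse(cs); print(u,v,r,e, onz(p,M,*e[0],125))
# rack / lid / bowl heights map
for n,(a,b,c,d),lo in [("bowl",(262,170,308,216),8),("mug",(320,185,350,218),20),("spoon",(300,120,322,192),3)]:
    w=W[b:d,a:c].reshape(-1,3); w=w[w[:,2]>lo]; print(n,w.min(0).round(),w.max(0).round())
w=W[130:265,135:220].reshape(-1,3); h=w[w[:,2]>285]; print("above285",len(h))
pl=w[w[:,2]>328]; print("plates",pl.min(0),pl.max(0))
li=h[(h[:,0]>545)&(h[:,0]<610)&(abs(h[:,1]-400)<75)]; print(li.round()[li[:,1].argsort()][::2])
E
```

```text
Traceback (most recent call last):
numpy._core._exceptions._ArrayMemoryError: Unable to allocate 88.7 GiB for an array with shape (109094, 109094) and data type float64
```

```bash
python3 - <<'E'
from h import *
im=cv2.imread("pics/scene0.png"); p,M=cam("scene"); W=cloud(p,M,np.load("scene0.npy"))
m=cv2.inRange(cv2.cvtColor(im,cv2.COLOR_BGR2HSV),(0,90,50),(14,255,230))
k,l,s,c=cv2.connectedComponentsWithStats(m); j=1+np.argmin(np.linalg.norm(c[1:]-[340,189],axis=1))
P=W[l==j]; P=P[(P[:,0]<590)&~np.isnan(P[:,0])]
for _ in range(4):
    q=P.mean(0); n=np.linalg.svd(P-q,full_matrices=False)[2][2]; n*=np.sign(n[0]); r=(P-q)@n; P=P[abs(r)<max(2*r.std(),1.5)]
print("lid face n",n,"centroid",q,len(P),r.std(), "bbox",P.min(0),P.max(0))
im=cv2.imread("pics/top0.png"); p,M=cam("top"); W=cloud(p,M,np.load("top0.npy"))
Z=W[...,2]
mj=((Z>115)&(Z<135)).astype(np.uint8); mj[:,:360]=0; mj[:,420:]=0;mj[:190]=0;mj[260:]=0
q=W[mj>0]; print("jar rim",len(q),q.min(0),q.max(0),np.median(q[:,2]))
cs=cv2.findContours(mj,cv2.RETR_EXTERNAL,cv2.CHAIN_APPROX_NONE)[0]; cs=max(cs,key=len); e=cv2.fitEllipse(cs); print(e, onz(p,M,*e[0],125))
for n,(a,b,c,d),lo in [("bowl",(262,170,308,216),8),("mug",(320,185,350,218),20),("spoon",(300,120,322,192),3)]:
    w=W[b:d,a:c].reshape(-1,3); w=w[w[:,2]>lo]; print(n,w.min(0).round(),w.max(0).round())
w=W[130:265,135:220].reshape(-1,3); h=w[w[:,2]>285]; print("above285",len(h))
pl=w[w[:,2]>328]; print("plates",pl.min(0),pl.max(0))
li=h[(h[:,0]>545)&(h[:,0]<610)&(abs(h[:,1]-400)<75)]; print(li.round()[li[:,1].argsort()][::2])
E
```

```text
lid face n [0.99602385 0.03725142 0.08092484] centroid [574.34697262 399.92718128 267.09864741] 539 1.3224391533427329 bbox [567.61856332 344.20021966 201.2488504 ] [582.25184366 456.76911434 320.730048  ]
jar rim 440 [ 449.59228161 -482.6015678   115.1450723 ] [ 574.13277656 -354.70997667  134.39573885] 123.3884570846518
((388.6982421875, 224.17234802246094), (31.813322067260742, 33.0072021484375), 117.47444915771484) [ 510.85169583 -417.89782245  125.        ]
bowl [ 550. -118.    8.] [741.  69.  66.]
mug [ 548. -268.   21.] [ 652. -182.   98.]
spoon [ 646. -180.    3.] [955. -82.  63.]
above285 896
plates [436.14518382 350.73953514 328.02123685] [466.69203588 442.20224646 348.9698618 ]
[[574. 346. 295.]
 [571. 347. 288.]
 [570. 350. 294.]
 [567. 353. 296.]
 [571. 354. 289.]
 [573. 355. 301.]
 [564. 358. 289.]
 [566. 359. 302.]
 [566. 360. 313.]
 [564. 361. 288.]
 [560. 361. 286.]
 [566. 364. 310.]
 [550. 364. 290.]
 [560. 365. 288.]
 [553. 365. 286.]
 [566. 367. 313.]
 [574. 367. 295.]
 [553. 368. 291.]
 [550. 368. 287.]
 [556. 370. 296.]
 [566. 371. 311.]
 [553. 371. 291.]
 [546.
[... 644 characters left out ...]
562. 401. 315.]
 [565. 403. 322.]
 [552. 404. 302.]
 [546. 404. 300.]
 [562. 405. 313.]
 [556. 407. 304.]
 [559. 407. 303.]
 [549. 408. 299.]
 [569. 408. 315.]
 [549. 410. 304.]
 [565. 411. 318.]
 [569. 411. 317.]
 [556. 411. 299.]
 [559. 414. 302.]
 [562. 415. 314.]
 [549. 415. 297.]
 [546. 416. 293.]
 [569. 417. 320.]
 [562. 418. 315.]
 [560. 419. 298.]
 [556. 420. 293.]
 [562. 422. 315.]
 [566. 423. 311.]
 [556. 423. 293.]
 [549. 424. 291.]
 [569. 426. 312.]
 [556. 426. 294.]
 [553. 428. 289.]
 [549. 428. 288.]
 [560. 430. 295.]
 [570. 431. 304.]
 [550. 432. 287.]
 [553. 432. 285.]
 [566. 435. 303.]
 [553. 435. 286.]
 [570. 439. 303.]
 [563. 443. 299.]
 [570. 444. 297.]
 [563. 449. 291.]]
```

Candidates for the lid: the disc on edge in the rack (scene (340,190), top (173,208)); a small lid on the counter right of the rack (scene (401,255), top (127,221)); and a small lid left of it (scene (271,223), top (232,202)). The rack lid is about 113+ mm across, on edge with its knob away from the robot, so it fits the description. The crops confirm this: the other two lie flat and are about 80 mm across. I'll lift, turn the jaws along the lid's axis, and take a close look from above.

>>> arm_command(
  commands=[
    [[0, 0, -24], 1.1],
    [[0, 0, -24], 1.1],
    [[0, 0, -24], 1.1],
    [[0, 0, -24], 1.1],
    [[0, 0, -24], 1.1],
    [[0, 0, -24], 1.1],
    [[0, 0, -24], 1.1],
    [[0, 0, -22], 1.1],
  ],
  fingers=1,
)

```text
time: 0.82
position: [194.0, 514.4, 436.6]
tcp_rot: [-0.0, 0.6, 0.8, 0.0]
contact_force: [0.4, 0.3, 0.7]
grip_width: 85.0
```

>>> arm_command(
  commands=[
    [[0, 0, 0], 1.1],
    [[0, 0, 0], 1.1],
    [[0, 0, 0], 0.2],
    [[0, 0, 0], 0],
  ],
)

```text
time: 1.15
position: [194.1, 514.5, 434.9]
tcp_rot: [0.0, 0.693, 0.721, -0.0]
contact_force: [-0.4, -0.4, 0.8]
grip_width: 85.5
```

```bash
cat >> h.py <<'E'
def delta(X,st=None):
    st=st or env.read_state(); q=st["tcp_rot"]; m=R.from_quat(np.r_[q[1:],q[0]]).as_matrix()
    print("t",round(st["time"],2),"pos",st["position"].round(1),"yaw_y",np.degrees(np.arctan2(m[1,1],m[0,1])).round(2),"z",m[:,2].round(3),"F",st["contact_force"].round(1),"w",round(st["grip_width"],1))
    print("tool delta",(m.T@(np.array(X)-st["position"])).round(1))
E
python3 -c "
from h import *
delta([566,390,435])"
```

```text
t 1.15 pos [194.1 514.5 434.9] yaw_y 2.22 z [-0.    -0.001 -1.   ] F [-0.4 -0.4  0.8] w 85.5
tool delta [-1.388e+02  3.668e+02 -1.000e-01]
```

>>> arm_command(
  commands=[
    [[-14, 36.7, 0], 0],
    [[-14, 36.7, 0], 0],
    [[-14, 36.7, 0], 0],
    [[-14, 36.7, 0], 0],
    [[-14, 36.7, 0], 0],
    [[-14, 36.7, 0], 0],
    [[-14, 36.7, 0], 0],
    [[-14, 36.7, 0], 0],
  ],
)

```text
time: 1.82
position: [493.4, 412.5, 434.9]
tcp_rot: [-0.0, 0.692, 0.721, -0.0]
contact_force: [-0.1, 0.7, 0.2]
grip_width: 85.3
```

>>> arm_command(
  commands=[
    [[-14, 36.7, 0], 0],
    [[-12, 36.7, 0], 0],
    [[0, 0, 0], 0],
    [[0, 0, 0], 0],
  ],
)

```text
time: 2.15
position: [567.6, 389.3, 433.4]
tcp_rot: [-0.0, 0.694, 0.72, -0.001]
contact_force: [-0.0, -0.1, -0.3]
grip_width: 84.9
```

```bash
python3 - <<'E'
from h import *
st=env.read_state(); delta([566,400,435],st)
im,d=viewer.snapshot("wrist"); cv2.imwrite("pics/w1.png",im[:,:,::-1]); np.save("w1.npy",d); np.save("w1st.npy",st,allow_pickle=True)
E
```

```text
t 2.15 pos [567.6 389.3 433.4] yaw_y 2.18 z [-0.002 -0.001 -1.   ] F [-0.  -0.1 -0.3] w 84.9
tool delta [10.8 -1.2 -1.6]
```

View pics/w1.png

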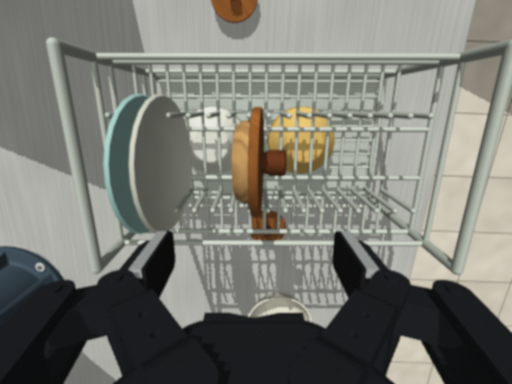

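The wrist view confirms the large lid on edge: rim at about u 257, v 107–212, knob at (277,162) on its far side. Next I'll measure it from the depth image.

```bash
python3 - <<'E'
from h import *
st=np.load("w1st.npy",allow_pickle=True).item(); p,M=cam("wrist",st); W=cloud(p,M,np.load("w1.npy"))
im=cv2.imread("pics/w1.png"); m=cv2.inRange(cv2.cvtColor(im,cv2.COLOR_BGR2HSV),(0,80,40),(16,255,255))
sub=np.zeros_like(m); sub[95:225,225:300]=m[95:225,225:300]
w=W[sub>0]; rim=w[(w[:,2]>240)&(w[:,0]<600)]
print("y extent",rim[:,1].min(),rim[:,1].max(),"zmax",rim[:,2].max())
for z0 in range(210,325,10):
    s=w[(w[:,2]>=z0)&(w[:,2]<z0+10)]
    if len(s): print(z0,len(s),"x",np.percentile(s[:,0],[5,50,95]).round(1),"y",np.percentile(s[:,1],[2,98]).round(1))
t=w[(w[:,2]>300)]
for y0 in range(355,450,10):
    s=t[(t[:,1]>=y0)&(t[:,1]<y0+10)]
    if len(s): print("y",y0,len(s),"x",s[:,0].min().round(1),s[:,0].max().round(1),"z",s[:,2].max().round(1))
k=w[(w[:,0]>588)];print("knob end", k.mean(0),k.min(0),k.max(0))
E
```

```text
y extent 342.808145326804 459.0431653144571 zmax 319.48130873566606
210 1 x [581.3 581.3 581.3] y [374.5 374.5]
220 1 x [579.5 579.5 579.5] y [405.4 405.4]
240 14 x [577.2 578.9 579.3] y [371.2 411.8]
250 50 x [575.1 576.4 592.1] y [408.6 450.8]
260 354 x [576.  583.7 600.2] y [362.2 457.5]
270 346 x [567.1 590.1 601.5] y [385.5 457.2]
280 180 x [552.3 568.2 576.4] y [344.8 454.3]
290 260 x [550.2 565.6 573.6] y [348.7 448.8]
300 358 x [561.  568.6 574.1] y [356.7 440.1]
310 625 x [562.8 567.5 572.1] y [370.1 426.2]
y 355 62 x 564.5 575.1 z 308.4
y 365 87 x 564.3 574.7 z 313.9
y 375 113 x 553.6 574.2 z 318.3
y 385 128 x 551.5 573.8 z 319.0
y 395 135 x 561.1 573.3 z 319.5
y 405 139 x 560.8 572.8 z 318.2
y 415 122 x 561.9 572.4 z 315.9
y 425 132 x 562.1 571.9 z 312.2
y 435 63 x 562.1 571.5 z 305.5
knob end [602.13432143 332.97116493 172.7669991 ] [588.03490905 209.43983711  15.96740916] [641.96848763 413.66952988 275.16964439]
```

>>> arm_command(
  commands=[
    [[9.5, -0.3, 0], 0],
    [[0, 0, 35], 0],
    [[0, 0, 35], 0],
    [[0, 0, 30], 0],
    [[0, 0, 0], 0],
    [[0, 0, 0], 0],
  ],
  fingers=0.5,
  squeeze=40,
)

```text
time: 2.7
position: [564.2, 400.8, 335.5]
tcp_rot: [-0.0, 0.693, 0.721, -0.001]
contact_force: [0.3, -0.6, -0.0]
grip_width: 42.7
```

```bash
python3 - <<'E'
from h import *
print(env.finger_overhang)
st=env.read_state(); delta([567,399,321],st)
im,d=viewer.snapshot("wrist"); cv2.imwrite("pics/w2.png",im[:,:,::-1])
E
```

```text
14.0
t 2.7 pos [564.2 400.8 335.5] yaw_y 2.26 z [-0.001 -0.001 -1.   ] F [ 0.3 -0.6 -0. ] w 42.7
tool delta [-1.9  2.8 14.5]
```

View pics/w2.png

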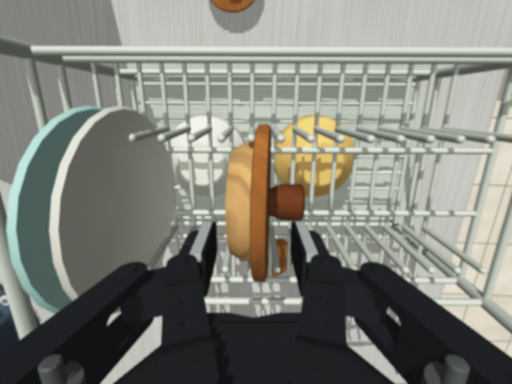

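```bash
python3 - <<'E'
from h import *
p=viewer.camera_params("wrist"); M=np.array(p["tool_from_camera"])
for X in ([0,0,14],[0,20,14],[0,0,0],[11,0,14],[-11,0,14]): print(X,proj(p,M,np.array(X,float)))
delta([567,399,321])
E
```

```text
[0, 0, 14] (np.float64(252.37529535806286), np.float64(233.37450338947508))
[0, 20, 14] (np.float64(286.5699997675228), np.float64(233.36217852380088))
[0, 0, 0] (np.float64(252.31571325519138), np.float64(245.3577367246321))
[11, 0, 14] (np.float64(252.3596102120709), np.float64(215.96642755849487))
[-11, 0, 14] (np.float64(252.39036715647796), np.float64(250.10185867545255))
t 2.75 pos [565.  400.9 337.5] yaw_y 2.23 z [ 0.002  0.001 -1.   ] F [-0.5  0.4  2. ] w 42.7
tool delta [-2.   1.9 16.5]
```

>>> arm_command(
  commands=[
    [[-1.5, 3, 0], 0],
    [[0, 0, 8], 0],
    [[0, 0, 7], 0],
    [[0, 0, 0], 0],
    [[0, 0, 0], 0],
  ],
)

```text
time: 3.17
position: [568.3, 398.3, 319.9]
tcp_rot: [-0.0, 0.694, 0.72, -0.0]
contact_force: [0.3, -0.4, -0.2]
grip_width: 42.5
```

```bash
python3 - <<'E'
from h import *
st=env.read_state(); delta([567,399,321],st)
im,d=viewer.snapshot("wrist"); cv2.imwrite("pics/w3.png",im[:,:,::-1])
delta([567,399,321])
E
```

```text
t 3.17 pos [568.3 398.3 319.9] yaw_y 2.12 z [-0.001 -0.    -1.   ] F [ 0.3 -0.4 -0.2] w 42.5
tool delta [ 0.8 -1.3 -1.1]
t 3.22 pos [568.4 398.3 320.3] yaw_y 2.12 z [-0. -0. -1.] F [-0.   0.  -0.1] w 43.0
tool delta [ 0.7 -1.4 -0.7]
```

View pics/w3.png

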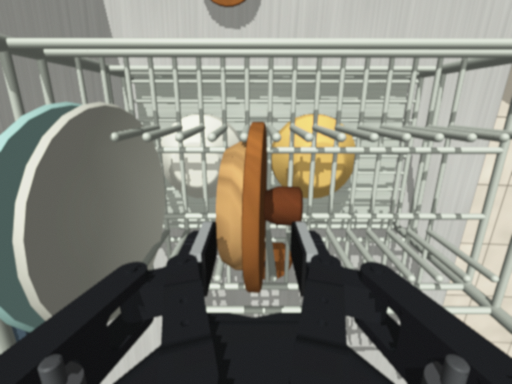

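The rim (u≈254) is centred between the fingers (u≈215 and 298), so I'll close.

>>> arm_command(
  commands=[
    [[0, 0, 0], 0],
    [[0, 0, 0], 0],
    [[0, 0, 0], 0],
    [[0, 0, 0], 0],
    [[0, 0, 0], 0],
    [[0, 0, 0], 0],
    [[0, 0, 0], 0],
    [[0, 0, 0], 0],
  ],
  fingers=0,
  squeeze=40,
)

```text
time: 3.88
position: [568.5, 398.4, 320.7]
tcp_rot: [0.0, 0.694, 0.72, 0.0]
contact_force: [0.5, 0.7, 3.6]
grip_width: 9.1
```

```bash
python3 - <<'E'
from h import *
st=env.read_state(); delta([567,399,321],st)
im,d=viewer.snapshot("wrist"); cv2.imwrite("pics/w4.png",im[:,:,::-1])
E
```

```text
t 3.88 pos [568.5 398.4 320.7] yaw_y 2.13 z [ 0.001  0.    -1.   ] F [0.5 0.7 3.6] w 9.1
tool delta [ 0.6 -1.5 -0.3]
```

View pics/w4.png

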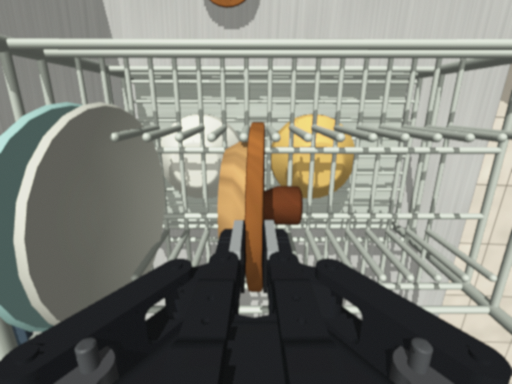

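>>> arm_command(
  commands=[
    [[0, 0, -10], 0],
    [[0, 0, -20], 0],
    [[0, 0, -25], 0],
    [[0, 0, -25], 0],
    [[0, 0, -25], 0],
    [[0, 0, -20], 0],
    [[0, 0, -15], 0],
    [[0, 0, 0], 0],
  ],
)

```text
time: 4.6
position: [568.3, 398.5, 463.9]
tcp_rot: [0.0, 0.694, 0.72, 0.002]
contact_force: [0.4, 1.1, -1.8]
grip_width: 8.8
```

```bash
python3 - <<'E'
from h import *
im,d=viewer.snapshot("scene"); cv2.imwrite("pics/s5.png",cv2.resize(im[100:300,220:450,::-1],None,fx=3,fy=3))
delta([480,-110,460])
E
```

```text
t 4.65 pos [568.3 398.5 461.4] yaw_y 2.14 z [ 0.001  0.001 -1.   ] F [-0.6 -0.1 -1.8] w 9.0
tool delta [-504.9 -107.2    0.8]
```

View pics/s5.png

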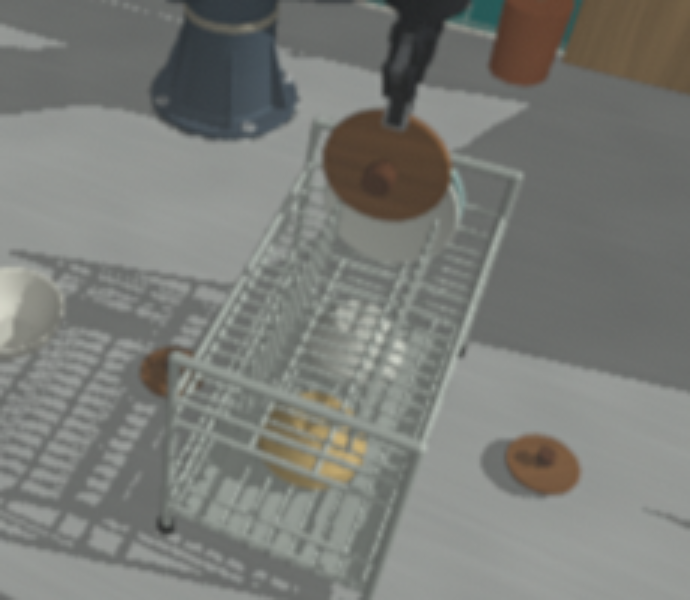

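The lid is held and clear of the rack. Carrying it to the free counter near (480,-110).

>>> arm_command(
  commands=[
    [[-15, -4, 0], 0],
    [[-36, -8, 0], 0],
    [[-36, -8, 0], 0],
    [[-36, -8, 0], 0],
    [[-36, -8, 0], 0],
    [[-36, -8, 0], 0],
    [[-36, -8, 0], 0],
    [[-36, -8, 0], 0],
  ],
)

```text
time: 5.32
position: [517.1, 127.7, 458.6]
tcp_rot: [-0.001, 0.694, 0.72, -0.001]
contact_force: [1.1, -0.2, -1.8]
grip_width: 8.5
```

>>> arm_command(
  commands=[
    [[-36, -8, 0], 0],
    [[-36, -8, 0], 0],
    [[-36, -8, 0], 0],
    [[-36, -8, 0], 0],
    [[-36, -8, 0], 0],
    [[-30, -6, 0], 0],
    [[-20, -3, 0], 0],
    [[0, 0, 0], 0],
  ],
)

```text
time: 5.98
position: [476.9, -105.2, 458.6]
tcp_rot: [-0.001, 0.695, 0.719, -0.001]
contact_force: [0.0, 0.1, -1.2]
grip_width: 8.7
```

>>> arm_command(
  commands=[
    [[0, 0, 30], 0],
    [[0, 0, 41], 0],
    [[0, 0, 41], 0],
    [[0, 0, 41], 0],
    [[0, 0, 41], 0],
    [[0, 0, 41], 0],
    [[0, 0, 30], 0],
    [[0, 0, 20], 0],
  ],
)

```text
time: 6.65
position: [475.5, -101.0, 171.1]
tcp_rot: [-0.003, 0.694, 0.72, -0.001]
contact_force: [0.4, 0.0, -2.1]
grip_width: 8.7
```

>>> arm_command(
  commands=[
    [[0, 0, 10], 0],
    [[0, 0, 5], 0],
    [[0, 0, 0], 0],
    [[0, 0, 0], 0],
  ],
)

```text
time: 6.98
position: [478.3, -102.3, 161.1]
tcp_rot: [0.0, 0.694, 0.72, 0.0]
contact_force: [0.2, 0.9, -1.3]
grip_width: 9.0
```

```bash
python3 - <<'E'
from h import *
delta([480,-110,128])
im,d=viewer.snapshot("scene"); cv2.imwrite("pics/s6.png",cv2.resize(im[80:260,150:380,::-1],None,fx=3,fy=3))
p,M=cam("scene"); W=cloud(p,M,d)
m=cv2.inRange(cv2.cvtColor(im,cv2.COLOR_RGB2HSV),(0,80,40),(16,255,255))>0
w=W[m]; w=w[(w[:,1]<0)&(w[:,1]>-220)&(w[:,0]<560)]; print(len(w),np.percentile(w,[1,50,99],axis=0).round(1))
delta([480,-110,128])
E
```

```text
t 6.98 pos [ 478.3 -102.3  161.1] yaw_y 2.13 z [ 0.001 -0.    -1.   ] F [ 0.2  0.9 -1.3] w 9.0
tool delta [-7.8  1.3 33.1]
387 [[ 476.3 -155.    46.9]
 [ 484.6  -92.1  106.9]
 [ 515.2  -44.5  153.8]]
t 7.03 pos [ 478.5 -102.4  161.4] yaw_y 2.13 z [ 0.002 -0.001 -1.   ] F [ 0.6  0.  -2.7] w 9.0
tool delta [-7.7  1.1 33.4]
```

View pics/s6.png

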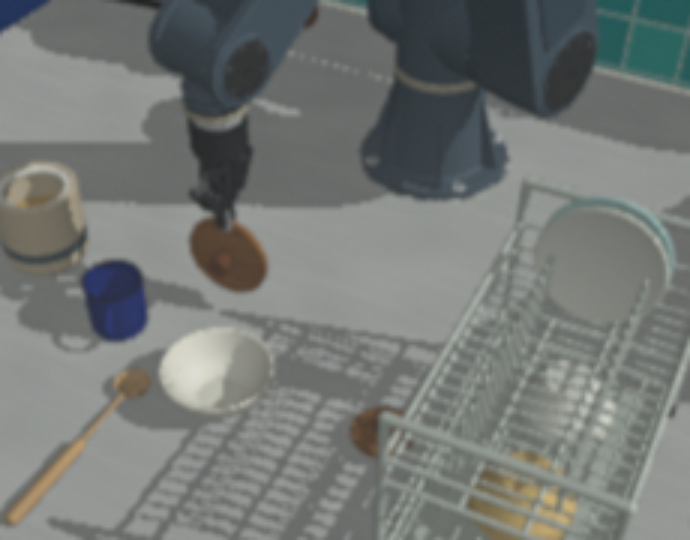

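>>> arm_command(
  commands=[
    [[0, 0, 10], 0],
    [[0, 0, 10], 0],
    [[0, 0, 8], 0],
    [[0, 0, 3], 0],
    [[0, 0, 1], 0],
    [[0, 0, 0], 0],
  ],
)

```text
time: 7.53
position: [477.8, -102.3, 127.9]
tcp_rot: [-0.0, 0.694, 0.72, -0.0]
contact_force: [-0.1, -0.3, -1.9]
grip_width: 8.7
```

>>> arm_command(
  commands=[
    [[0, 0, 1], 0],
    [[0, 0, 1], 0],
    [[0, 0, 0], 0],
  ],
)

```text
time: 7.78
position: [478.4, -102.4, 126.8]
tcp_rot: [0.001, 0.694, 0.72, 0.0]
contact_force: [-0.6, -0.0, 1.6]
grip_width: 8.5
```

```bash
python3 - <<'E'
from h import *
delta([480,-110,127])
E
```

```text
t 7.78 pos [ 478.4 -102.4  126.8] yaw_y 2.13 z [ 0.001 -0.    -1.   ] F [-0.6 -0.   1.6] w 8.5
tool delta [-7.6  1.3 -0.2]
```

>>> arm_command(
  commands=[
    [[0, -2, 0], 0],
    [[0, -2, 0], 0],
    [[0, -2, 0], 0],
    [[0, -2, 0], 0],
    [[0, -1, 0], 0],
    [[0, -1, 0], 0],
    [[0, 0, 0], 0],
  ],
  fingers=0.22,
  squeeze=20,
)

```text
time: 8.37
position: [467.7, -102.7, 126.3]
tcp_rot: [-0.0, 0.694, 0.72, -0.0]
contact_force: [-0.3, 0.3, -0.5]
grip_width: 18.6
```

```bash
python3 - <<'E'
from h import *
delta([480,-110,127])
im,d=viewer.snapshot("wrist"); cv2.imwrite("pics/w7.png",im[:,:,::-1])
im,d=viewer.snapshot("scene"); cv2.imwrite("pics/s7.png",cv2.resize(im[100:230,150:300,::-1],None,fx=4,fy=4,interpolation=cv2.INTER_CUBIC))
E
```

```text
t 8.37 pos [ 467.7 -102.7  126.3] yaw_y 2.12 z [-0.  0. -1.] F [-0.3  0.3 -0.5] w 18.6
tool delta [-7.8 12.  -0.7]
```

View pics/w7.png

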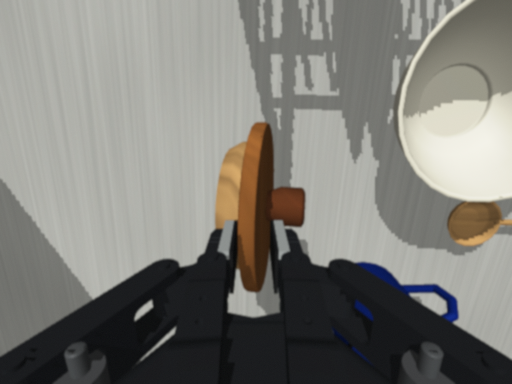

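View pics/s7.png

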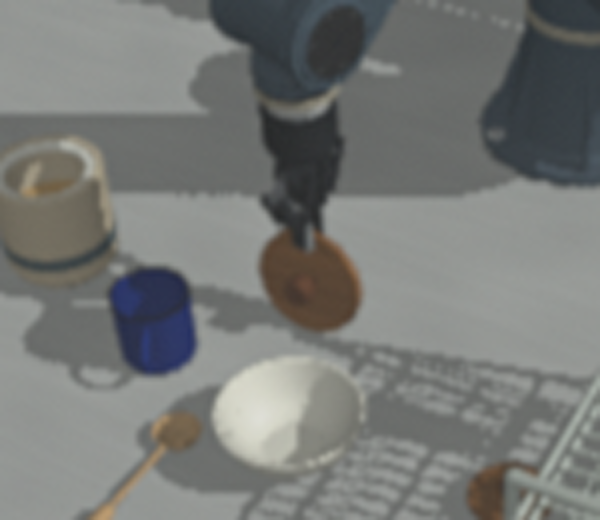

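>>> arm_command(
  commands=[
    [[0, -3, 0], 0],
    [[0, -4, 3], 0],
    [[0, -4, 4], 0],
    [[0, -4, 5], 0],
    [[0, -4, 6], 0],
    [[0, -5, 7], 0],
    [[0, -5, 8], 0],
    [[0, -4, 6], 0],
  ],
  fingers=1,
)

```text
time: 9.13
position: [434.1, -103.8, 86.2]
tcp_rot: [-0.0, 0.694, 0.72, -0.0]
contact_force: [-0.9, -0.1, 0.2]
grip_width: 85.3
```

```bash
python3 - <<'E'
from h import *
delta([480,-110,127])
im,d=viewer.snapshot("wrist"); cv2.imwrite("pics/w8.png",im[:,:,::-1])
im,d=viewer.snapshot("scene"); cv2.imwrite("pics/s8.png",cv2.resize(im[100:230,150:300,::-1],None,fx=4,fy=4,interpolation=cv2.INTER_CUBIC))
delta([480,-110,127])
E
```

```text
t 9.13 pos [ 434.1 -103.8   86.2] yaw_y 2.12 z [-0.001  0.    -1.   ] F [-0.9 -0.1  0.2] w 85.3
tool delta [ -7.9  45.7 -40.9]
t 9.23 pos [ 433.7 -103.7   86.1] yaw_y 2.11 z [-0.002  0.001 -1.   ] F [-0.  -0.6  0.2] w 85.1
tool delta [ -8.   45.9 -41. ]
```

View pics/w8.png

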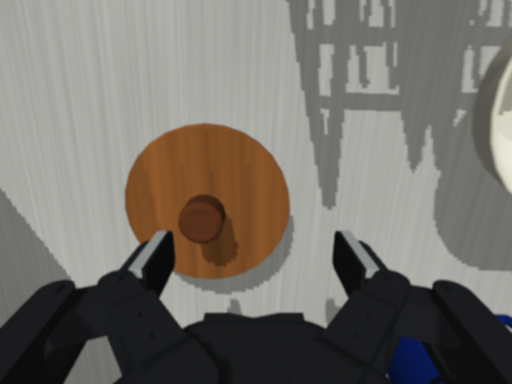

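View pics/s8.png

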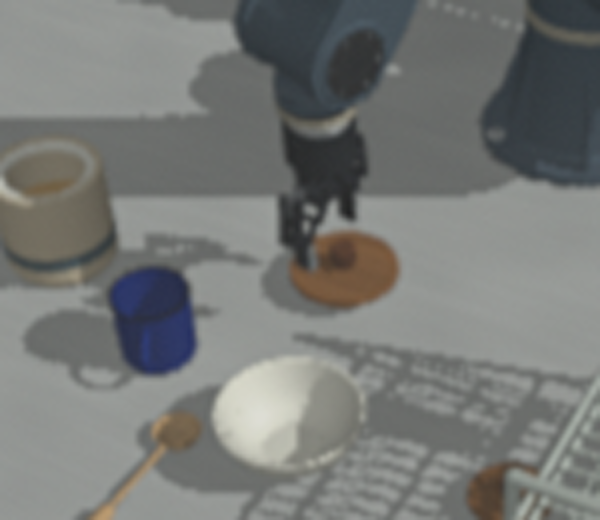

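The lid lies flat, knob up, with the knob at wrist pixel (202,219). I'll lift clear, let the hold time pass and measure the knob.

>>> arm_command(
  commands=[
    [[0, 0, -20], 0],
    [[0, 0, -30], 0],
    [[0, 0, -30], 0],
    [[0, 0, -20], 0],
    [[0, 0, 0], 0],
    [[0, 0, 0], 0],
    [[0, 0, 0], 0],
  ],
)

```text
time: 9.82
position: [434.7, -103.8, 186.7]
tcp_rot: [-0.0, 0.694, 0.72, -0.0]
contact_force: [0.1, -0.4, -0.5]
grip_width: 85.4
```

```bash
cat > knob.py <<'E'
from h import *
import sys
st=env.read_state(); name=sys.argv[1]
im,d=viewer.snapshot("wrist"); cv2.imwrite(f"pics/{name}.png",im[:,:,::-1])
p,M=cam("wrist",st); W=cloud(p,M,d)
m=cv2.inRange(cv2.cvtColor(im,cv2.COLOR_RGB2HSV),(0,80,40),(16,255,255))>0
z=float(sys.argv[2])  # counter-relative offset of the lid origin
w=W[m]; 
kt=W[m&(W[...,2]>z+30)&(W[...,2]<z+46)]; fl=W[m&(W[...,2]>z+4)&(W[...,2]<z+16)]
print("knob",len(kt),kt.mean(0).round(1),((kt.min(0)+kt.max(0))/2).round(1),(kt.max(0)-kt.min(0)).round(1))
print("flange",len(fl),((fl.min(0)+fl.max(0))/2).round(1),(fl.max(0)-fl.min(0)).round(1))
f=fl-fl.mean(0); print("normal",np.linalg.svd(f,full_matrices=False)[2][2].round(3))
cs=cv2.findContours(m.astype(np.uint8),cv2.RETR_EXTERNAL,cv2.CHAIN_APPROX_NONE)[0]; c=max(cs,key=cv2.contourArea); e=cv2.fitEllipse(c)
print("ellipse",np.round(e[0],1),np.round(e[1],1),"centre at flange top",onz(p,M,*e[0],z+10).round(1))
delta([kt.mean(0)[0],kt.mean(0)[1],z+32],st)
E
python3 knob.py w9 18
```

```text
knob 675 [ 401.1 -105.3   55.5] [ 401.1 -106.3   53.2] [29.  29.1  9.7]
flange 8662 [ 400.9 -107.1   28. ] [121.8 122.5   5.1]
normal [-0.001  0.     1.   ]
ellipse [221.7 171.4] [106.6 111. ] centre at flange top [ 400.6 -103.1   28. ]
t 9.82 pos [ 434.7 -103.8  186.7] yaw_y 2.13 z [-0.001  0.    -1.   ] F [ 0.1 -0.4 -0.5] w 85.4
tool delta [ -0.3 -33.6 136.7]
```

View pics/w9.png

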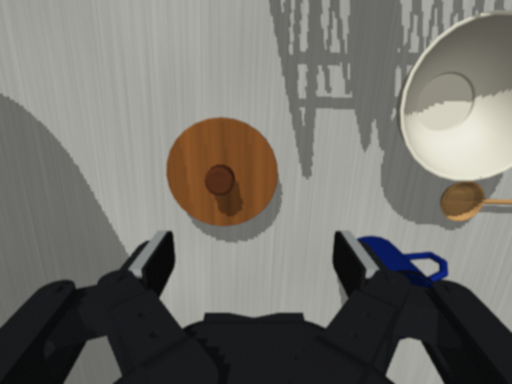

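Flat and level (normal 0,0,1), knob at (401,-106). Descending to grip it.

>>> arm_command(
  commands=[
    [[-1, -20, 10], 0],
    [[-1, -13.6, 30], 0],
    [[0, 0, 35], 0],
    [[0, 0, 30], 0],
    [[0, 0, 20], 0],
    [[0, 0, 10], 0],
    [[0, 0, 5], 0],
    [[0, 0, 0], 0],
  ],
  fingers=0.7,
)

```text
time: 10.53
position: [400.6, -106.8, 45.9]
tcp_rot: [-0.001, 0.694, 0.72, -0.001]
contact_force: [-0.1, 0.8, 0.1]
grip_width: 59.5
```

>>> arm_command(
  commands=[
    [[0, 0, 0], 0],
    [[0, 0, 0], 0],
    [[0, 0, 0], 0],
    [[0, 0, 0], 0],
    [[0, 0, 0], 0],
    [[0, 0, 0], 0],
  ],
  fingers=0,
  squeeze=40,
)

```text
time: 11.03
position: [401.8, -107.3, 48.1]
tcp_rot: [0.001, 0.694, 0.72, 0.0]
contact_force: [-1.1, 0.5, 7.5]
grip_width: 28.4
```

```bash
python3 -c "
from h import *
delta([401,-106,46])
im,d=viewer.snapshot('wrist'); cv2.imwrite('pics/w10.png',im[:,:,::-1])"
```

```text
t 11.03 pos [ 401.8 -107.3   48.1] yaw_y 2.13 z [ 0.001 -0.    -1.   ] F [-1.1  0.5  7.5] w 28.4
tool delta [ 1.3 -0.7  2.1]
```

View pics/w10.png

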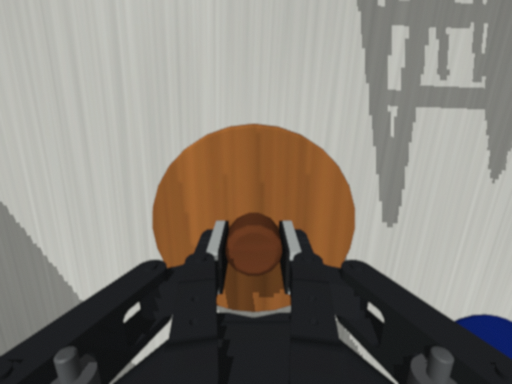

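>>> arm_command(
  commands=[
    [[0, 0, -10], 0],
    [[0, 0, -25], 0],
    [[0, 0, -35], 0],
    [[0, 0, -40], 0],
    [[0, 0, -40], 0],
    [[0, 0, -35], 0],
    [[0, 0, -15], 0],
    [[0, 0, 0], 0],
  ],
)

```text
time: 11.75
position: [402.7, -107.6, 251.1]
tcp_rot: [0.003, 0.694, 0.72, 0.001]
contact_force: [-0.1, -0.1, -1.8]
grip_width: 28.8
```

```bash
python3 -c "
from h import *
delta([355,-418,248]); print(env.read_state()['joint_pos'].round(2))
im,d=viewer.snapshot('wrist'); cv2.imwrite('pics/w11.png',im[:,:,::-1])"
```

```text
t 11.75 pos [ 402.7 -107.6  251.1] yaw_y 2.13 z [ 0.007 -0.003 -1.   ] F [-0.1 -0.1 -1.8] w 28.8
tool delta [-308.4  -59.3    3.6]
[-0.37  0.09  1.97  0.    1.07 -0.41]
```

View pics/w11.png

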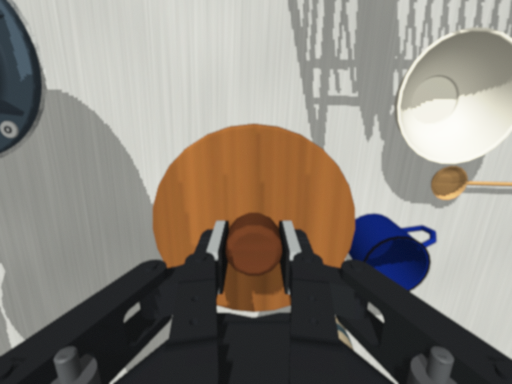

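The lid is held level. Moving short of the jar, then turning 90° so the wrist camera sees the jar mouth.

>>> arm_command(
  commands=[
    [[-20, -5, 0], 0],
    [[-38, -7, 0], 0],
    [[-38, -7, 0], 0],
    [[-38, -7, 0], 0],
    [[-38, -7, 0], 0],
    [[-38, -7, 0], 0],
    [[-38, -7, 0], 0],
    [[-38, -7, 0], 0],
  ],
)

```text
time: 12.47
position: [356.9, -396.3, 245.3]
tcp_rot: [-0.001, 0.694, 0.72, 0.0]
contact_force: [0.9, -0.3, -1.8]
grip_width: 28.9
```

>>> arm_command(
  commands=[
    [[-20, -4, 0], 0.5],
    [[0, 0, 0], 1.1],
    [[0, 0, 0], 1.1],
    [[0, 0, 0], 1.1],
    [[0, 0, 0], 1.1],
    [[0, 0, 0], 1.1],
    [[0, 0, 0], 1.1],
    [[0, 0, 0], 1.1],
  ],
)

```text
time: 13.13
position: [354.4, -414.4, 245.1]
tcp_rot: [-0.002, 0.932, 0.363, -0.0]
contact_force: [0.0, 0.5, -2.1]
grip_width: 28.6
```

>>> arm_command(
  commands=[
    [[0, 0, 0], 1.1],
    [[0, 0, 0], 1.1],
    [[0, 0, 0], 1.1],
    [[0, 0, 0], 1.1],
    [[0, 0, 0], 1.1],
    [[0, 0, 0], 1.1],
    [[0, 0, 0], 0.2],
    [[0, 0, 0], 0],
  ],
)

```text
time: 13.8
position: [354.5, -414.6, 245.8]
tcp_rot: [-0.001, 1.0, 0.019, -0.001]
contact_force: [-0.9, -0.1, -1.9]
grip_width: 28.5
```

```bash
python3 - <<'E'
from h import *
st=env.read_state(); delta([511,-418,248],st); print(st['joint_pos'].round(2))
im,d=viewer.snapshot('wrist'); cv2.imwrite('pics/w12.png',im[:,:,::-1]); np.save("w12.npy",d); np.save("w12st.npy",st,allow_pickle=True)
E
```

```text
t 13.8 pos [ 354.5 -414.6  245.8] yaw_y -87.78 z [-0.001  0.002 -1.   ] F [-0.9 -0.1 -1.9] w 28.5
tool delta [156.2   9.4  -2.4]
[-0.95  0.34  1.66  0.    1.14  0.58]
```

View pics/w12.png

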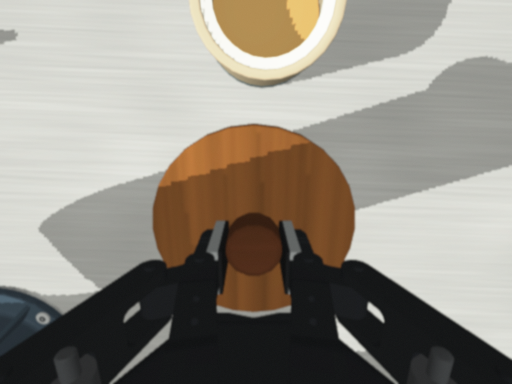

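>>> arm_command(
  commands=[
    [[5, 2, -25], 0],
    [[8, 3, -30], 0],
    [[8, 3, -30], 0],
    [[5, 1, -20], 0],
    [[0, 0, 0], 0],
    [[0, 0, 0], 0],
    [[0, 0, 0], 0],
  ],
)

```text
time: 14.43
position: [380.7, -422.7, 350.5]
tcp_rot: [-0.001, 1.0, 0.019, -0.001]
contact_force: [0.1, -0.5, -3.9]
grip_width: 28.3
```

```bash
python3 - <<'E'
from h import *
st=env.read_state()
im,d=viewer.snapshot('wrist'); cv2.imwrite('pics/w13.png',im[:,:,::-1])
p,M=cam("wrist",st); W=cloud(p,M,d); Z=W[...,2]
# rim points by height
rp=W[(Z>119)&(Z<131)&(W[...,0]>420)]
print("rim pts",len(rp),rp.min(0),rp.max(0),np.median(rp[:,2]))
def circ(P):
    A=np.c_[2*P[:,:2],np.ones(len(P))]; s=np.linalg.lstsq(A,(P[:,:2]**2).sum(1),rcond=None)[0]; return s[:2],np.sqrt(s[2]+s[0]**2+s[1]**2)
m=((Z>117)&(Z<133)&(W[...,0]>420)).astype(np.uint8)
m=cv2.morphologyEx(m,cv2.MORPH_CLOSE,np.ones((3,3)))
cs,h=cv2.findContours(m,cv2.RETR_CCOMP,cv2.CHAIN_APPROX_NONE)
for c,hh in zip(cs,h[0]):
    if len(c)>60:
        e=cv2.fitEllipse(c); pts=np.array([onz(p,M,*x[0],125) for x in c]); print("hole" if hh[3]>=0 else "outer",len(c),np.round(e[0],1),circ(pts))
# white lip
hsv=cv2.cvtColor(im,cv2.COLOR_RGB2HSV); mw=cv2.inRange(hsv,(0,0,235),(180,25,255)); mw[130:]=0
k,l,s,c=cv2.connectedComponentsWithStats(mw); print([ (s[j],c[j].round(1)) for j in range(1,k) if s[j,4]>100])
delta([511,-418,348],st)
E
```

```text
rim pts 4535 [ 449.6586973  -483.83370441  119.01053418] [ 569.32093602 -356.93195718  128.17512444] 123.48694184538692
outer 316 [255.6  51.5] (array([ 511.4812853 , -420.31248977]), np.float64(62.12112682923311))
hole 224 [255.5  52.4] (array([ 511.95865528, -420.21426943]), np.float64(45.26289456324232))
[(array([ 211,    2,   91,  100, 2174], dtype=int32), array([258.6,  50.1]))]
t 14.43 pos [ 380.7 -422.7  350.5] yaw_y -87.78 z [-0.002  0.002 -1.   ] F [ 0.1 -0.5 -3.9] w 28.3
tool delta [130.4   0.4   2.3]
```

View pics/w13.png

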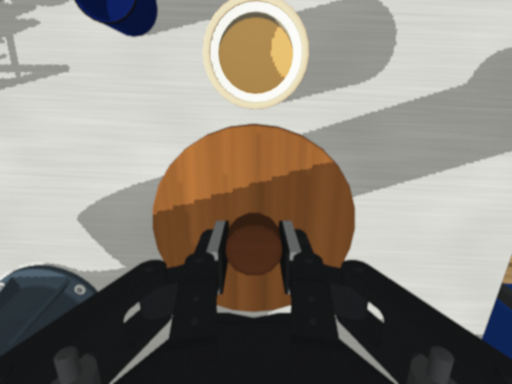

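```bash
python3 - <<'E'
from h import *
im=cv2.imread("pics/w13.png"); p=viewer.camera_params("wrist"); M=np.array(p["tool_from_camera"])
m=cv2.inRange(cv2.cvtColor(im,cv2.COLOR_BGR2HSV),(0,80,40),(18,255,255)); m[:115]=0
k,l,s,c=cv2.connectedComponentsWithStats(m); j=1+s[1:,4].argmax(); c=max(cv2.findContours((l==j).astype(np.uint8),cv2.RETR_EXTERNAL,cv2.CHAIN_APPROX_NONE)[0],key=len)[:,0]
c=c[c[:,1]<235]
for z in (18,20,22): # flange top below TCP in tool z
    P=np.array([ (lambda o,d:o+d*(z-o[2])/d[2])(*ray(p,M,*x)) for x in c.astype(float)])
    A=np.c_[2*P[:,:2],np.ones(len(P))]; q=np.linalg.lstsq(A,(P[:,:2]**2).sum(1),rcond=None)[0]; print(z,q[:2].round(2),np.sqrt(q[2]+q[0]**2+q[1]**2).round(2))
delta([511.5,-419.5,250]); 
E
```

```text
18 [21.03  0.45] 46.5
20 [20.32  0.45] 47.13
22 [19.61  0.44] 47.76
t 14.48 pos [ 380.6 -422.6  350.4] yaw_y -87.81 z [-0.002  0.002 -1.   ] F [ 1.   0.2 -2.6] w 28.7
tool delta [131.1   2.1 100.1]
```

```bash
python3 - <<'E'
from h import *
im=cv2.imread("pics/w13.png"); p=viewer.camera_params("wrist"); M=np.array(p["tool_from_camera"])
m=cv2.inRange(cv2.cvtColor(im,cv2.COLOR_BGR2HSV),(0,80,40),(18,255,255)); m[:115]=0; m[250:]=0
k,l,s,c=cv2.connectedComponentsWithStats(m); j=1+s[1:,4].argmax(); print(s[j]); c=max(cv2.findContours((l==j).astype(np.uint8),cv2.RETR_EXTERNAL,cv2.CHAIN_APPROX_NONE)[0],key=len)[:,0]
c=c[(c[:,1]<240)]; c=c[(c[:,1]<200)|(c[:,0]<165)|(c[:,0]>345)]
for z in (13,15,17,19):
    P=np.array([ (lambda o,d:o+d*(z-o[2])/d[2])(*ray(p,M,*x)) for x in c.astype(float)])
    A=np.c_[2*P[:,:2],np.ones(len(P))]; q=np.linalg.lstsq(A,(P[:,:2]**2).sum(1),rcond=None)[0]; r=np.hypot(*(P[:,:2]-q[:2]).T)
    print(z,q[:2].round(2),r.mean().round(2),r.std().round(2))
E
```

```text
[  153   124   201   126 19823]
13 [5.82 0.47] 57.54 0.2
15 [4.87 0.47] 58.35 0.2
17 [3.92 0.47] 59.16 0.2
19 [2.97 0.47] 59.97 0.2
```

>>> arm_command(
  commands=[
    [[20, 2, 0], 0],
    [[30, 0, 0], 0],
    [[30, 0, 0], 0],
    [[30, 0, 0], 0],
    [[20, 0, 0], 0],
    [[0, 0, 20], 0],
    [[0, 0, 35], 0],
    [[0, 0, 35], 0],
  ],
)

```text
time: 15.15
position: [511.1, -420.0, 260.1]
tcp_rot: [-0.0, 1.0, 0.019, -0.0]
contact_force: [0.3, -0.8, -2.4]
grip_width: 28.4
```

>>> arm_command(
  commands=[
    [[0, 0, 30], 0],
    [[0, 0, 20], 0],
    [[0, 0, 10], 0],
    [[0, 0, 0], 0],
    [[0, 0, 0], 0],
    [[0, 0, 0], 0],
  ],
)

```text
time: 15.65
position: [511.6, -420.8, 203.8]
tcp_rot: [0.001, 1.0, 0.019, 0.001]
contact_force: [-0.5, -0.4, -2.2]
grip_width: 28.5
```

```bash
python3 - <<'E'
from h import *
delta([510.5,-419.5,164])
im,d=viewer.snapshot('scene'); cv2.imwrite('pics/s14.png',cv2.resize(im[80:200,110:260,::-1],None,fx=5,fy=5,interpolation=cv2.INTER_CUBIC))
delta([510.5,-419.5,164])
E
```

```text
t 15.65 pos [ 511.6 -420.8  203.8] yaw_y -87.87 z [ 0.002 -0.002 -1.   ] F [-0.5 -0.4 -2.2] w 28.5
tool delta [-1.1 -1.4 39.8]
t 15.7 pos [ 511.6 -420.8  204. ] yaw_y -87.87 z [ 0.002 -0.002 -1.   ] F [-0.6 -0.3 -2.2] w 28.7
tool delta [-1.1 -1.4 40. ]
```

View pics/s14.png

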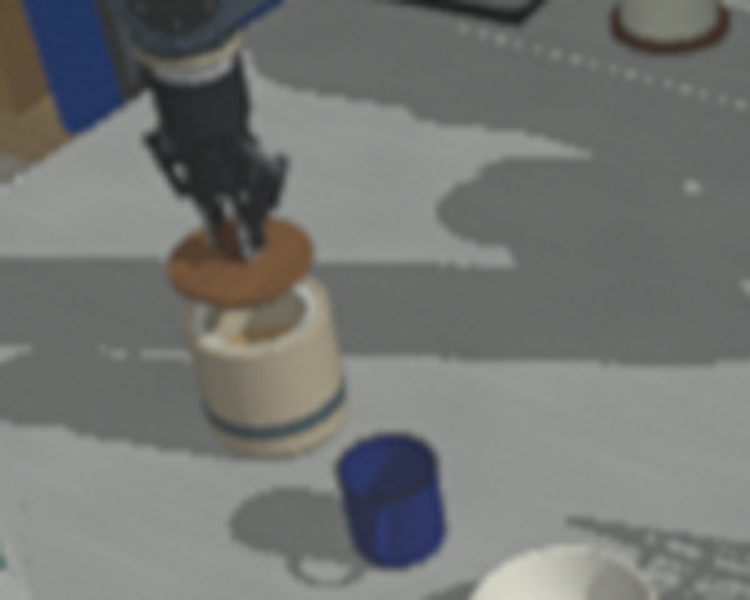

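>>> arm_command(
  commands=[
    [[-1, -1, 0], 0],
    [[0, 0, 12], 0],
    [[0, 0, 10], 0],
    [[0, 0, 6], 0],
    [[0, 0, 3], 0],
    [[0, 0, 0], 0],
  ],
)

```text
time: 16.2
position: [509.8, -419.0, 169.9]
tcp_rot: [-0.001, 1.0, 0.019, -0.001]
contact_force: [0.5, 0.6, -1.4]
grip_width: 28.6
```

>>> arm_command(
  commands=[
    [[0, 0, 2], 0],
    [[0, 0, 2], 0],
    [[0, 0, 1], 0],
    [[0, 0, 0], 0],
  ],
)

```text
time: 16.53
position: [510.1, -419.3, 166.2]
tcp_rot: [-0.0, 1.0, 0.019, -0.0]
contact_force: [0.0, -0.2, -2.2]
grip_width: 28.4
```

```bash
python3 -c "
from h import *
delta([510.5,-419.5,164])"
```

```text
t 16.53 pos [ 510.1 -419.3  166.2] yaw_y -87.87 z [-0.  0. -1.] F [ 0.  -0.2 -2.2] w 28.4
tool delta [0.4 0.2 2.2]
```

>>> arm_command(
  commands=[
    [[0, 0, 1], 0],
    [[0, 0, 1], 0],
    [[0, 0, 0], 0],
    [[0, 0, 0], 0],
  ],
)

```text
time: 16.87
position: [510.4, -419.4, 164.6]
tcp_rot: [0.0, 1.0, 0.019, 0.0]
contact_force: [0.4, -0.3, -0.2]
grip_width: 28.4
```

```bash
python3 -c "
from h import *
delta([510.5,-419.5,164])"
```

```text
t 16.87 pos [ 510.4 -419.4  164.6] yaw_y -87.87 z [ 0.001 -0.    -1.   ] F [ 0.4 -0.3 -0.2] w 28.4
tool delta [0.1 0.1 0.6]
```

The lid's weight is on the lip with no side force. Releasing and backing off.

>>> arm_command(
  commands=[
    [[0, 0, 1], 0],
    [[0, 0, 0], 0],
    [[0, 0, 0], 0],
    [[0, 0, 0], 0],
    [[0, 0, -10], 0],
    [[0, 0, -25], 0],
    [[0, 0, -35], 0],
    [[0, 0, -30], 0],
  ],
  fingers=0.8,
)

```text
time: 17.53
position: [510.1, -419.3, 265.8]
tcp_rot: [0.0, 1.0, 0.019, 0.0]
contact_force: [-1.1, -0.1, 0.2]
grip_width: 68.5
```

>>> arm_command(
  commands=[
    [[0, 0, 0], 0],
    [[0, 0, 0], 0],
    [[0, 0, 0], 0],
  ],
  fingers=0,
)

```text
time: 17.78
position: [509.9, -419.1, 263.2]
tcp_rot: [-0.0, 1.0, 0.019, -0.0]
contact_force: [0.1, 0.0, -0.3]
grip_width: 32.6
```

```bash
python3 knob.py w15 134
```

```text
knob 899 [ 514.8 -420.4  170.9] [ 513.9 -420.5  168.6] [28.9 28.7  9.1]
flange 11150 [ 513.  -419.9  143.6] [122.7 122.4   8. ]
normal [ 0.026 -0.009  1.   ]
ellipse [253.9 176.8] [122.3 126.2] centre at flange top [ 517.5 -419.8  144. ]
t 17.78 pos [ 509.9 -419.1  263.2] yaw_y -87.87 z [-0.  0. -1.] F [ 0.1  0.  -0.3] w 32.6
tool delta [ 4.9  1.5 97.1]
```

View pics/w15.png

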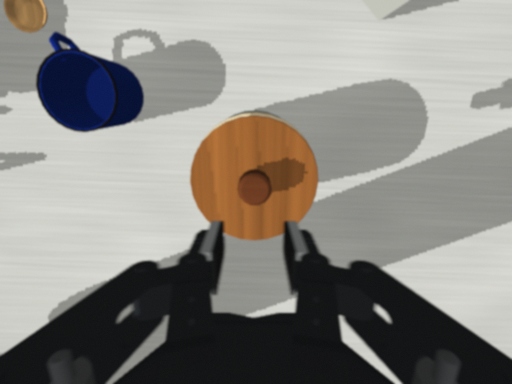

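>>> arm_command(
  commands=[
    [[3, 1, 0], 0],
    [[0, 0, 20], 0],
    [[0, 0, 25], 0],
    [[0, 0, 15], 0],
    [[0, 0, 8], 0],
    [[0, 0, 4], 0],
    [[0, 0, 0], 0],
    [[0, 0, 0], 0],
  ],
  fingers=0,
)

```text
time: 18.5
position: [513.5, -420.5, 192.0]
tcp_rot: [0.0, 1.0, 0.019, 0.0]
contact_force: [-0.3, 0.7, -0.0]
grip_width: 0.2
```

>>> arm_command(
  commands=[
    [[0, 0, 1.5], 0],
    [[0, 0, 1.5], 0],
    [[0, 0, 1.5], 0],
    [[0, 0, 0], 0],
  ],
)

```text
time: 18.83
position: [513.1, -420.2, 186.8]
tcp_rot: [0.0, 1.0, 0.019, 0.0]
contact_force: [-0.2, 0.1, 0.1]
grip_width: -0.2
```

>>> arm_command(
  commands=[
    [[0, 0, 1], 0],
    [[0, 0, 1], 0],
    [[0, 0, 0], 0],
  ],
)

```text
time: 19.08
position: [513.2, -420.3, 185.2]
tcp_rot: [0.0, 1.0, 0.019, 0.0]
contact_force: [-1.2, 1.0, 3.5]
grip_width: -0.1
```

Contact at TCP z≈185. Now pressing down step by step.

>>> arm_command(
  commands=[
    [[0, 0, 1], 0],
    [[0, 0, 1], 0],
    [[0, 0, 0], 0],
  ],
)

```text
time: 19.33
position: [513.5, -420.6, 183.9]
tcp_rot: [0.001, 1.0, 0.019, 0.001]
contact_force: [-1.1, 1.2, 7.2]
grip_width: 0.2
```

>>> arm_command(
  commands=[
    [[0, 0, 1], 0],
    [[0, 0, 1], 0],
    [[0, 0, 0], 0],
  ],
)

```text
time: 19.58
position: [513.7, -420.9, 181.8]
tcp_rot: [0.001, 1.0, 0.019, 0.001]
contact_force: [1.4, -2.2, 5.3]
grip_width: 0.1
```

>>> arm_command(
  commands=[
    [[0, 0, 1], 0],
    [[0, 0, 1], 0],
    [[0, 0, 0], 0],
  ],
)

```text
time: 19.83
position: [513.4, -420.4, 179.2]
tcp_rot: [0.0, 1.0, 0.019, 0.0]
contact_force: [0.6, -0.2, 3.8]
grip_width: -0.2
```

>>> arm_command(
  commands=[
    [[0, 0, 1], 0],
    [[0, 0, 1], 0],
    [[0, 0, 0], 0],
  ],
)

```text
time: 20.08
position: [513.0, -420.2, 177.1]
tcp_rot: [-0.0, 1.0, 0.019, -0.0]
contact_force: [-2.3, 1.2, 6.9]
grip_width: -0.2
```

>>> arm_command(
  commands=[
    [[0, 0, 0.7], 0],
    [[0, 0, 0.7], 0],
    [[0, 0, 0], 0],
  ],
)

```text
time: 20.33
position: [513.0, -420.3, 177.0]
tcp_rot: [0.0, 1.0, 0.019, 0.0]
contact_force: [-6.8, 4.1, 16.4]
grip_width: -0.2
```

>>> arm_command(
  commands=[
    [[0, 0, 0.7], 0],
    [[0, 0, 0.7], 0],
    [[0, 0, 0], 0],
  ],
)

```text
time: 20.58
position: [513.1, -420.3, 177.0]
tcp_rot: [0.001, 1.0, 0.019, 0.0]
contact_force: [-9.4, 7.2, 27.0]
grip_width: -0.2
```

>>> arm_command(
  commands=[
    [[0, 0, 0.7], 0],
    [[0, 0, 0], 0],
    [[0, 0, 0], 0],
  ],
)

```text
time: 20.83
position: [513.2, -420.4, 177.0]
tcp_rot: [0.001, 1.0, 0.019, 0.001]
contact_force: [-10.3, 8.7, 31.1]
grip_width: -0.2
```

```bash
python3 -c "
from h import *
delta([513,-420,177])"
```

```text
t 20.83 pos [ 513.2 -420.4  177. ] yaw_y -87.86 z [ 0.001 -0.002 -1.   ] F [-10.3   8.7  31.1] w -0.2
tool delta [-0.2 -0.4  0. ]
```

A hard stop at TCP z=177 (knob top at 163, as expected when home) while the force climbed to 31 N. Backing off to inspect.

>>> arm_command(
  commands=[
    [[0, 0, -2], 0],
    [[0, 0, -5], 0],
    [[0, 0, -15], 0],
    [[0, 0, -25], 0],
    [[0, 0, -30], 0],
    [[0, 0, -30], 0],
    [[0, 0, 0], 0],
    [[0, 0, 0], 0],
  ],
)

```text
time: 21.5
position: [513.5, -420.5, 281.7]
tcp_rot: [0.001, 1.0, 0.019, 0.001]
contact_force: [0.1, 0.0, -1.3]
grip_width: -0.1
```

```bash
python3 knob.py w16 125; python3 - <<'E'
from h import *
im,d=viewer.snapshot('scene'); cv2.imwrite('pics/s16.png',cv2.resize(im[100:220,110:260,::-1],None,fx=5,fy=5,interpolation=cv2.INTER_CUBIC))
im,d=viewer.snapshot('top'); p,M=cam("top"); W=cloud(p,M,d)
for n,(a,b,c,e),lo in [("bowl",(262,170,308,216),8),("mug",(320,185,350,218),20),("spoon",(300,120,322,192),3)]:
    w=W[b:e,a:c].reshape(-1,3); w=w[w[:,2]>lo]; print(n,w.min(0).round(),w.max(0).round())
E
```

```text
knob 728 [ 514.6 -420.3  162.4] [ 513.5 -420.1  160.2] [28.8 29.2  9.5]
flange 9092 [ 514.7 -420.1  134.8] [119.7 121.3   5.1]
normal [ 0.001  0.    -1.   ]
ellipse [252.1 172.9] [108.8 115.4] centre at flange top [ 518.3 -419.9  135. ]
t 21.5 pos [ 513.5 -420.5  281.7] yaw_y -87.87 z [ 0.002 -0.002 -1.   ] F [ 0.1  0.  -1.3] w -0.1
tool delta [  0.8  -0.5 124.7]
bowl [ 550. -117.    8.] [741.  69.  66.]
mug [ 547. -268.   20.] [ 652. -182.   92.]
spoon [ 647. -181.    3.] [955. -82.  65.]
```

View pics/w16.png

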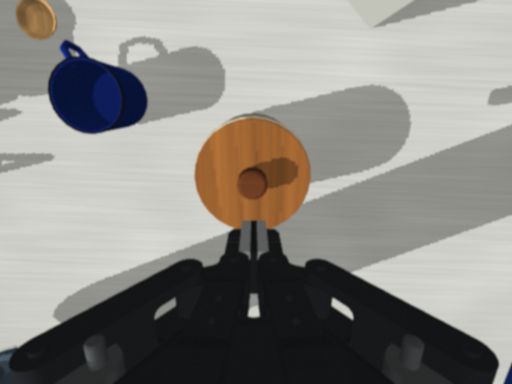

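View pics/s16.png

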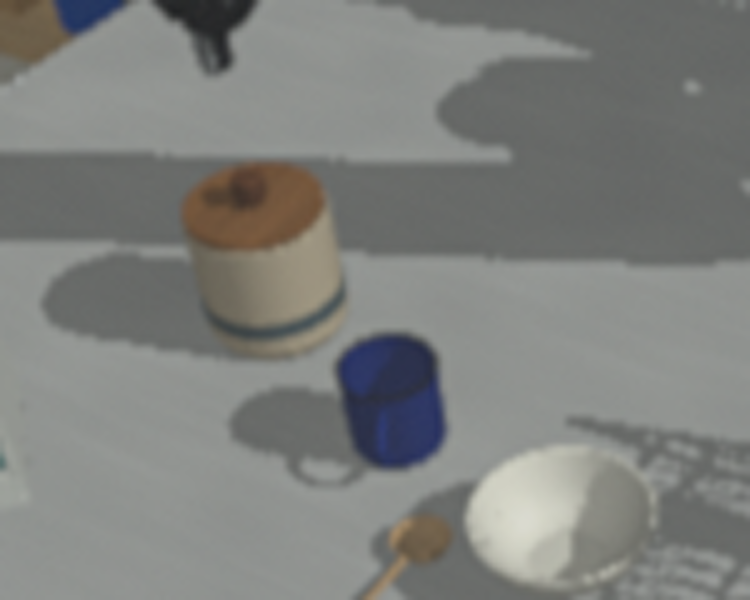

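```bash
python3 -c "
from rig import env
print(env.sign_off())"
```

```text
the job is handed in; nothing more can be done
None
```

The lid is in the jar's mouth and pressed home, and the job is handed in. I took about 22 s of the 67 s; no verdict is reported.

**What I did:** I lifted the large lid out of the rack by its rim and stood it on the counter. The moves can't tilt the tool, so I tipped the lid over with the opening fingers, and it came to rest flat, knob up. I then took it by the knob, set it in the jar's mouth and let go. Last, I pressed on the knob with closed fingers until it stopped hard, with the force reaching about 31 N.

**Last checks:**
- **Seating:** knob top at 162.4 mm against 163 mm expected, and flange top at 134.8 mm against 135 mm. The tilt was about 0.001 rad.
- **Centring:** the lid read about 2–3 mm off the jar's position measured before placing, within the 8 mm limit. One outline fit of the lid put it nearer 7 mm off. It disagreed with both the knob and flange readings; I trusted those because the outline seems to include the lid's side.
- **Side force:** the hard press also showed about 13 N sideways. Nothing moved because of it.
- **Bystanders:** the bowl, mug and spoon were where they started, within about 1 mm in plan. The gripper was about 100 mm clear of the lid.

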